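# Third hand for fitting a microscope hand rest

## Robot

A 7-joint arm with a two-finger parallel gripper is mounted at the origin on the work surface. World frame = base frame: x ahead of the robot, y to its left, z up, the work surface at z = 0. Lengths are in m, angles in rad, forces in N, time in s.
With the tool pointing down it reaches from about 0.425 to 0.925 m from the base axis. Payload 6.8 kg.
Tool frame: the origin (TCP) lies on the centre line of the jaws, within the pads' length; the fingertips stand 19 mm ahead of it and the grasp point (between the pads) is the TCP (tcp_to_tips is the distance from the TCP to the fingertips, in m); x points along the fingers, y is the direction in which the jaws open and shut, and the axes are right-handed (so a half turn about x gives the same grasp; the last joint's range is limited). The gripper opens to 85 mm and grips with 20 to 120 N. Pads are 22 mm wide; open, the fingers measure 114 mm over their backs; the gripper's body (76 mm by 85 mm) begins 54 mm behind the grasp point. The pads swing forward as they close: fully open they stand 13 mm farther back than shut.
Start: joints at [-1.393, 0.477, 0.022, 1.555, -0.011, 1.109, -0.083], TCP at [0.19, 0.648, 0.223] pointing down, gripper open.
Joint ranges: [-2.96, 2.96], [-0.34, 2.1], [-1.41, 1.46], [0.24, 2.44], [-1.37, 4.51], [0.17, 1.92], [-2.96, 2.96]. Speed limits (rad/s): [2.39, 2.39, 3.14, 3.14, 3.14, 3.14, 3.14].

## Interface

Orientations are given as a unit quaternion [w, x, y, z].
In Python, from station import get_obs, read_camera, hand_in, spot_in, cut_out, tcp_to_tips gives the robot as it stands.
- The arm moves only by the shell command python3 -m jog 'ROWS' [FORCE]. ROWS is JSON, a list of rows, each an object of numbers: "gripper": the closure, from 0 (fully open) to 1 (shut); "dx", "dy", "dz": the shift along the world's x, y, z in m; "rx", "ry", "rz": the turn, a rotation vector about the world's x, y, z in degrees. In form: [{"gripper": .., "dx": .., "dy": .., "dz": .., "rx": .., "ry": .., "rz": ..}, ...]. A call has 1 to 10 rows; each row is the pose to reach, as a shift and turn from the pose commanded when the call began; what a row does not reach only later rows make up. A row lasts 1/10 s, in which the tool goes at most 50 mm and 8.59 degrees, less where a joint would pass 70% of its speed; a pose out of reach is approached as far as the arm can. A call with a gripper value outside its range is refused whole. The fingers move at their own pace and stop on an object; FORCE is the grip in N (left out, the last holds). Time passes only in rows, so rows that repeat a pose let the fingers close. It gives the time, the measured TCP pose, the force and the opening at its end, in the units of the state.
- get_obs(): the state, without advancing time (a new reading comes with each control period).
- read_camera(name): name is "scene" or "top" or "wrist"; returns a dict with "pixels" (384x512x3 uint8, blue, green, red), "range_z" (384x512 float32, m along the optical axis (not along the pixel's ray), 0 where there is no reading), "camera_matrix" (3x3 intrinsics, pixels), "cam_to_world" (4x4, takes a point from camera to world coordinates). Camera axes: x right, y down, z forward; pixel columns grow to the right and rows downward; lengths in m; the calibration is good to about 2 mm. A picture is of the moment at which its call begins.
- hand_in(): hands the job in, once; it reports no verdict.
Trained networks look in the newest picture that a camera, given by its name, has taken for a name from the list of things; names that differ only in an ending like _2 or _b are one class to them, and where a whole thing is asked for, a point or a joint stands for the part that bears it (a point fixed in the world has none). Each returns a list of dicts, best first, with "conf" (0 to 1); they miss things now and then, are a little off and sometimes report something else, mostly with a low value. They report only what shows in the picture. A call takes as long as a camera call. They do not tell look-alikes from the thing itself.
- spot_in(camera, label): "box" ([centre column, centre row, width, height] in pixels, round what is visible of it).
- cut_out(camera, label): "mask" (384x512 bool, what is visible of it) and "box" ([centre column, centre row, width, height] in pixels, round what is visible of it).
The state is a dict: "t": time; "q": joint angles; "joint_vel": joint speeds; "joint_torque": joint torques, N m; "eef_pos": TCP position; "tool_rot": TCP orientation; "contact_force": force on the tool from outside, world axes, zero at the start; "torque": the same for the moment, N m; "gripper_width": opening from 0.0 (shut) to 1.0 (fully open).
Only numpy, scipy, OpenCV 4.12 (cv2) and the standard library are available. Lean on these libraries where they do the work, as an engineer would, in place of code of your own. Each camera call takes 0.05 s, during which the arm holds its last target. There are 200 camera calls.

## Task

Fit the loose hand rest to the bare side of the stereo microscope's base: stand it on the bench there with its metal mounting plate towards the base, the block level end to end with the black foam strip, and push it square against the strip. Then be my third hand: keep pushing with a steady force of about 10 N so that I can put the screws in, and finish while you are still pushing. Push gently, never above 20 N on the strip, do not knock the microscope, and leave everything else on the bench where it is.

Things in the scene. Friction and masses are not known exactly. Their poses are not given: they have to be found in the camera images.
- palm_rest: The loose hand rest, about 0.35 kg. Brown wooden block 110 mm long (x), y -25 to +19 mm, upright sides 22 mm high, black pad on top sloping from 22 mm high at -y to 34 mm at +y. On its +y side a grey metal mounting plate, 190 long x 6 thick x 32 mm high. 50 mm wide over all. Origin: under its middle, on the bench; z up. Slides on the bench with up to about 4 N of friction.
- rest_mount (a point): Middle of the mounting plate's flat outer face (25 mm from the rest's origin along its +y, 18 mm above the bench). The plate sticks out 40 mm past the block at each end, with a dark screw slot 22 mm long in each, 75 mm either side of the middle. Axes as the rest's.
- rest_push (a point): Middle of the block's plain upright outer face, the side opposite the plate: the place to push (25 mm from the rest's origin along its -y, 11 mm above the bench; the face is 110 mm long and 22 mm high). Axes as the rest's.
- microscope: Stereo microscope on its pole stand, fixed to the bench. Ivory base 300 (x) x 250 (y) x 36 mm high. Origin: centre of the base's underside; +x to the pole, -x to the eyepieces, z up. Head and eyepieces within 60 mm of its midline, 130 to 360 mm above the bench. Bare side: its -y face; two black lines on the base's top mark the strip's ends. An equal rest is already screwed to the +y side.
- foam_strip: Black foam-rubber strip on the base's bare (-y) side, 110 mm long (x), 7 to 29 mm above the bench, 8 mm proud of the base. Origin: middle of its outer face, at bench height; moves with that face; axes as the microscope's, +y into the base. Yields like a spring, 0.4 mm per N, solid at 6.5 mm. The rest's middle belongs opposite its middle, x axes the same way.
- dish_stack: Stack of three covered clear petri dishes, 91 mm across and 44 mm high, loose; origin at the centre of its underside. Leave alone.
- specimen_jar: Amber jar with white cap, 60 mm across and 72 mm high, loose; origin at the centre of its underside. Leave alone.
- screw_dish: Small steel dish with the two screws, 76 mm across and 18 mm high; origin at the centre of its underside. Leave alone.
- screwdriver: Screwdriver with orange handle, 190 mm long (x), 26 mm thick; origin under its middle. Leave alone.
Mind the look-alikes: they are no part of the job. Leave any blue or white look-alike of the palm_rest alone.

How it is judged:
By the outcome, as a careful person would: the job done as asked, in the order asked, and still so for the second after the job is handed in, while the arm keeps its last pose, push and grip.
It also fails if it takes over 64 s, if anything falls off the work surface, if the arm or the gripper's body presses on something with over 40 N, if the wrist force passes 120 N, or if a joint passes its speed limit or range.

## Working session

There is one attempt and no reset: what is moved stays moved. The work goes in short steps, Python scripts to look and compute and a shell command to move; the robot and the scene stay as the last step left them, time stands still between calls to the robot, and variables do not carry over. Pictures are saved under pics/ and viewed, about 8 in all and at most 12, crops included, and the job is handed in when it is done.

```bash
mkdir -p pics; ls
cat > h.py <<'E'
import numpy as np, cv2
from station import *
def pts(c,mask=None):
    K=c["camera_matrix"];T=c["cam_to_world"];z=c["range_z"]
    v,u=np.mgrid[0:384,0:512]
    P=np.stack([(u-K[0,2])*z/K[0,0],(v-K[1,2])*z/K[1,1],z],-1)@T[:3,:3].T+T[:3,3]
    P[z==0]=np.nan
    return P if mask is None else P[mask&(z>0)]
E
python3 - <<'E'
from h import *
ims=[]
for n in ["top","scene"]:
    c=read_camera(n);cv2.imwrite(f"pics/{n}0.png",c["pixels"]);P=pts(c)
    np.savez(f"{n}0.npz",P=P,px=c["pixels"])
    for l in ["palm_rest","microscope","foam_strip","dish_stack","specimen_jar","screw_dish","screwdriver"]:
        for d in cut_out(n,l)[:4]:
            if d["conf"]<.2: continue
            Q=P[d["mask"]];Q=Q[~np.isnan(Q[:,0])]
            print(n,l,round(d["conf"],2),np.round(d["box"]),np.round(np.nanmedian(Q,0),3) if len(Q) else None, np.round(Q.min(0),3),np.round(Q.max(0),3))
o=get_obs();print(o)
print(tcp_to_tips)
E
```

```text
pics
top palm_rest 0.91 [351. 239.  36.  14.] [ 0.274 -0.354  0.03 ] [ 0.241 -0.415 -0.006] [ 0.309 -0.286  0.04 ]
top palm_rest 0.91 [411. 218.  49.  18.] [ 0.347 -0.594  0.03 ] [ 0.319 -0.689 -0.003] [ 0.384 -0.501  0.042]
top palm_rest 0.61 [322. 154.  31.  21.] [ 0.623 -0.251  0.029] [ 0.579 -0.307 -0.001] [ 0.683 -0.173  0.044]
top palm_rest 0.41 [130. 198.  22.  14.] [0.459 0.553 0.023] [0.427 0.516 0.007] [0.491 0.593 0.034]
top microscope 0.66 [197. 146.  84. 102.] [0.596 0.245 0.039] [ 0.461  0.116 -0.01 ] [0.89  0.462 0.35 ]
top dish_stack 0.78 [361. 186.  22.  23.] [ 0.491 -0.405  0.045] [ 0.448 -0.455  0.001] [ 0.533 -0.364  0.054]
top specimen_jar 0.66 [318. 195.  19.  13.] [ 0.452 -0.209  0.071] [ 0.427 -0.241 -0.001] [ 0.483 -0.186  0.081]
top screw_dish 0.6 [149. 217.  18.  22.] [0.374 0.48  0.006] [ 0.335  0.44  -0.005] [0.41  0.511 0.024]
top screw_dish 0.42 [323. 154.  24.  23.] [ 0.624 -0.25   0.029] [ 0.577 -0.307  0.001] [ 0.676 -0.195  0.044]
top screwdriver 0.57 [123. 192.  39.  28.] [0.464 0.559 0.022] [ 0.427  0.512 -0.004] [0.541 0.677 0.034]
scene palm_res
[... 995 characters left out ...]
array([-1.39309029,  0.47697736,  0.02241318,  1.55537809, -0.01149856,
        1.10928888, -0.08310899]), 'joint_vel': array([ 1.19356268e-03, -7.54398878e-05, -1.31177468e-03, -9.04338374e-05,
       -1.04321200e-03,  7.00386873e-05, -5.22956438e-05]), 'joint_torque': array([ 2.08783426e-04, -5.96243119e+01,  1.60606328e+00, -2.81529701e+01,
        1.23805224e-02,  1.44520392e-03,  1.83439226e-05]), 'eef_pos': array([0.19031317, 0.6476511 , 0.22333263]), 'tool_rot': array([ 0.6998962 ,  0.1007458 ,  0.69989777, -0.1006911 ]), 'contact_force': array([-1.0197477 ,  0.23663027,  0.55109056]), 'torque': array([ 0.03925819,  0.00254714, -0.00422439]), 'gripper_width': 0.9959290838846913}
0.019
```

View pics/top0.png

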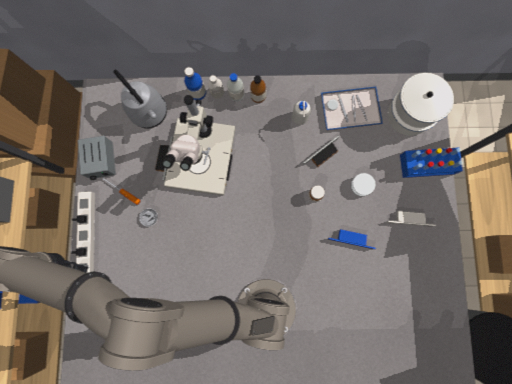

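View pics/scene0.png

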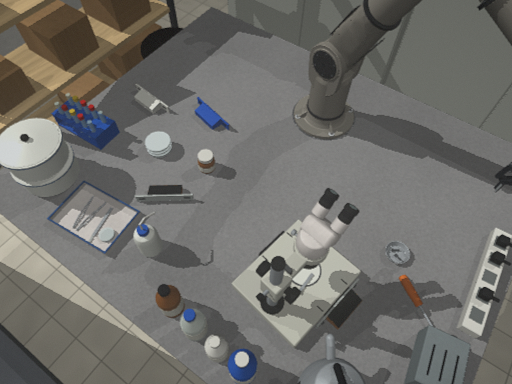

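The top view shows three rest-like things: a dark/brown one at (322,154), a blue one at (351,239) and a white one at (411,218). Only the one at (322,154) has a wooden block with a black pad, so it is the one meant. The microscope base is at about (197,155), with its bare side facing right. Next I'll enlarge both and fit their poses.

Run:
```python
from h import *
a=np.load("top0.npz")["px"];b=np.load("scene0.npz")["px"]
A=cv2.resize(a[95:205,150:350],None,fx=4,fy=4,interpolation=cv2.INTER_CUBIC)[:,:800]
B=np.hstack([cv2.resize(b[170:220,125:205],(400,150*5//3),interpolation=cv2.INTER_CUBIC)[:150*5//3],cv2.resize(b[215:350,225:375],(278,250),interpolation=cv2.INTER_CUBIC)])
B=cv2.copyMakeBorder(B,0,0,0,800-B.shape[1],0)[:158*2]
cv2.imwrite("pics/crop0.png",cv2.resize(np.vstack([A,B]),None,fx=.85,fy=.85))
for n in ["top","scene"]:
    P=np.load(n+"0.npz")["P"]
    Q=P.reshape(-1,3)
    m=(Q[:,0]>.4)&(Q[:,0]<.85)&(Q[:,1]>.05)&(Q[:,1]<.5)&(abs(Q[:,2]-.036)<.006)
    px=np.load(n+"0.npz")["px"].reshape(-1,3).astype(int); m&=px.min(1)>120
    r=cv2.minAreaRect((Q[m][:,:2]*1000).astype(np.float32));print(n,"base",r,m.sum(),np.median(Q[m][:,2])); print(cv2.boxPoints(r).round())
    m=(Q[:,0]>.55)&(Q[:,0]<.72)&(Q[:,1]>-.33)&(Q[:,1]<-.14)&(Q[:,2]>.012)&(Q[:,2]<.06)
    r=cv2.minAreaRect((Q[m][:,:2]*1000).astype(np.float32));print(n,"rest",r,m.sum());print(cv2.boxPoints(r).round())
```

```text
top base ((627.6106567382812, 266.75), (252.86143493652344, 297.53955078125), 80.74166107177734) 2485 0.036874614632171676
[[460. 166.]
 [754. 118.]
 [795. 368.]
 [501. 415.]]
top rest ((627.0375366210938, -256.38580322265625), (50.31235122680664, 188.24024963378906), 37.47042465209961) 364
[[ 550. -197.]
 [ 664. -346.]
 [ 704. -316.]
 [ 590. -166.]]
scene base ((629.2589721679688, 273.14239501953125), (258.98162841796875, 300.0464172363281), 81.16343688964844) 4021 0.03616029432647627
[[461. 168.]
 [758. 122.]
 [797. 378.]
 [501. 424.]]
scene rest ((629.7018432617188, -251.978271484375), (55.491851806640625, 189.25494384765625), 36.72139358520508) 589
[[ 551. -193.]
 [ 664. -344.]
 [ 709. -311.]
 [ 595. -160.]]
```

View pics/crop0.png

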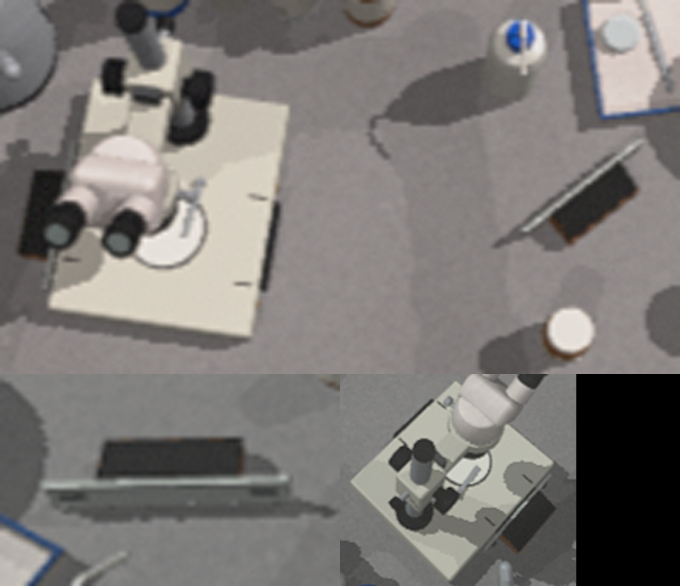

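The crop confirms it: a block with a black pad, brown wood at its edges, and a grey plate on the upper-left side (world +x+y). That makes the rest's yaw about -53° and the microscope's about -9°. The strip sits off-centre towards -x, and its end lines are at crop (258,197) and (242,284). Now I'll measure the strip, the microscope head's clearance and the tool yaw.

Run:
```python
from h import *
from scipy.spatial.transform import Rotation as R
o=get_obs();q=o["tool_rot"];print(R.from_quat(q[[1,2,3,0]]).as_matrix().round(3))
D=np.load("top0.npz");P=D["P"];px=D["px"].astype(int)
for (c,r) in [(258,197),(242,284)]:
    u=150+c/.85/4;v=95+r/.85/4
    print(u,v,P[int(round(v)),int(round(u))].round(4))
for n in ["top","scene"]:
    D=np.load(n+"0.npz");Q=D["P"].reshape(-1,3);g=D["px"].reshape(-1,3).astype(int).max(1)
    a=np.radians(-9.05);ex=np.array([np.cos(a),np.sin(a)]);ey=np.array([-ex[1],ex[0]])
    L=np.c_[(Q[:,:2]-[.628,.269])@ex,(Q[:,:2]-[.628,.269])@ey,Q[:,2]]*1000
    m=(g<75)&(abs(L[:,0])<150)&(L[:,1]<-100)&(L[:,1]>-145)&(L[:,2]>8)&(L[:,2]<45)
    s=L[m]; print(n,len(s),np.percentile(s,[0,5,50,95,100],axis=0).round())
    # dark-line pixels on base top
    m=(g<150)&(abs(L[:,0])<140)&(L[:,1]<-85)&(L[:,1]>-118)&(abs(L[:,2]-36)<7);print(L[m].round()[:40].tolist(),g[m][:40])
    m=(L[:,2]>100)&(abs(L[:,1])<80)&(L[:,0]>-300)&(L[:,0]<160);print("head",L[m].min(0).round(),L[m].max(0).round())
```

```text
[[ 0.     0.282  0.959]
 [ 0.     0.959 -0.282]
 [-1.     0.    -0.   ]]
225.88235294117646 152.94117647058823 [0.6333 0.1551 0.0376]
221.1764705882353 178.52941176470588 [0.5234 0.1757 0.0349]
top 36 [[ -84. -136.   24.]
 [ -78. -135.   27.]
 [ -31. -133.   30.]
 [  13. -130.   34.]
 [  20. -130.   39.]]
[[23.0, -112.0, 38.0], [24.0, -116.0, 38.0], [-86.0, -100.0, 39.0], [-86.0, -104.0, 38.0], [-86.0, -109.0, 41.0], [-84.0, -112.0, 34.0]] [143 133 148 130 128 135]
head [-134.  -70.  102.] [160.  56. 350.]
scene 44 [[ -83. -132.   25.]
 [ -79. -132.   25.]
 [ -22. -130.   30.]
 [  23. -128.   34.]
 [  25. -102.   37.]]
[[-107.0, -111.0, 38.0], [-113.0, -103.0, 34.0], [-88.0, -118.0, 35.0], [-83.0, -114.0, 40.0], [-87.0, -113.0, 35.0], [-84.0, -111.0, 36.0], [-85.0, -108.0, 38.0], [-88.0, -106.0, 37.0], [-90.0, -104.0, 37.0], [-85.0, -107.0, 33.0], [-85.0, -104.0, 37.0], [-87.0, -101.0, 39.0], [-90.0, -100.0, 36.0], [-83.0, -101.0, 37.0], [-87.0, -100.0, 33.0], [27.0, -117.0, 40.0], [24.0, -115.0, 37.0], [-1.0, -89.0, 37.0], [-3.0, -87.0, 39.0], [25.0, -114.0, 34.0], [24.0, -111.0, 36.0], [26.0, -109.0, 36.0], [25.0, -106.0, 37.0], [23.0, -104.0, 38.0], [26.0, -105.0, 35.0], [25.0, -102.0, 37.0], [22.0, -101.0, 35.0], [16.0, -89.0, 36.0], [35.0, -105.0, 34.0], [18.0, -87.0, 36.0], [40.0, -104.0, 37.0], [22.0, -88.0, 32.0], [49.0, -104.0, 38.0], [52.0, -105.0, 34.0], [56.0, -105.0, 32.0], [62.0, -104.0, 36.0], [67.0, -103.0, 33.0], [74.0, -96.0, 34.0], [75.0, -87.0, 36.0]] [149 145 137 109 104 112 108 138 137 132  88 122 143 141 110 127 100 149
  84 131 105 133  85 141 115  72 145 146  77 114  80 147  85  81 108 144
 107 103 104]
head [-135.  -65.  102.] [160.  60. 347.]
```

```bash
python3 -m jog '[{"gripper":0,"dz":0.05},{"gripper":0,"dz":0.1},{"gripper":0,"dz":0.15},{"gripper":0,"dz":0.2},{"gripper":0,"dz":0.24},{"gripper":0,"dx":0.02,"dy":-0.04,"dz":0.24},{"gripper":0,"dx":0.045,"dy":-0.08,"dz":0.24},{"gripper":0,"dx":0.07,"dy":-0.12,"dz":0.24},{"gripper":0,"dx":0.09,"dy":-0.16,"dz":0.24},{"gripper":0,"dx":0.11,"dy":-0.2,"dz":0.24}]' 60
python3 -m jog '[{"gripper":0,"dx":0.02,"dy":-0.04},{"gripper":0,"dx":0.04,"dy":-0.08},{"gripper":0,"dx":0.065,"dy":-0.12},{"gripper":0,"dx":0.085,"dy":-0.16},{"gripper":0,"dx":0.1,"dy":-0.2},{"gripper":0,"dx":0.115,"dy":-0.24},{"gripper":0,"dx":0.13,"dy":-0.28},{"gripper":0,"dx":0.14,"dy":-0.32},{"gripper":0,"dx":0.155,"dy":-0.36},{"gripper":0,"dx":0.17,"dy":-0.4}]'
```

```text
$[0]: bad value
$[0]: bad value
```

```bash
python3 -m jog '[{"gripper":0.0,"dx":0.0,"dy":0.0,"dz":0.05,"rx":0.0,"ry":0.0,"rz":0.0},{"gripper":0.0,"dx":0.0,"dy":0.0,"dz":0.1,"rx":0.0,"ry":0.0,"rz":0.0},{"gripper":0.0,"dx":0.0,"dy":0.0,"dz":0.15,"rx":0.0,"ry":0.0,"rz":0.0},{"gripper":0.0,"dx":0.0,"dy":0.0,"dz":0.2,"rx":0.0,"ry":0.0,"rz":0.0},{"gripper":0.0,"dx":0.0,"dy":0.0,"dz":0.24,"rx":0.0,"ry":0.0,"rz":0.0},{"gripper":0.0,"dx":0.02,"dy":-0.04,"dz":0.24,"rx":0.0,"ry":0.0,"rz":0.0},{"gripper":0.0,"dx":0.045,"dy":-0.08,"dz":0.24,"rx":0.0,"ry":0.0,"rz":0.0},{"gripper":0.0,"dx":0.07,"dy":-0.12,"dz":0.24,"rx":0.0,"ry":0.0,"rz":0.0},{"gripper":0.0,"dx":0.09,"dy":-0.16,"dz":0.24,"rx":0.0,"ry":0.0,"rz":0.0},{"gripper":0.0,"dx":0.11,"dy":-0.2,"dz":0.24,"rx":0.0,"ry":0.0,"rz":0.0}]' 60
```

```text
t: 1.8
eef_pos: [0.3011, 0.4457, 0.4634]
tool_rot: [0.7, 0.101, 0.7, -0.101]
contact_force: [0.2, 0.2, 0.2]
gripper_width: 0.999
```

```bash
G='"rx":0.0,"ry":0.0'; python3 -m jog '[{"gripper":0.0,"dx":0.17,"dy":-0.4,"dz":0.0,"rx":0.0,"ry":0.0,"rz":0.0},{"gripper":0.0,"dx":0.17,"dy":-0.4,"dz":0.0,"rx":0.0,"ry":0.0,"rz":0.0},{"gripper":0.0,"dx":0.17,"dy":-0.4,"dz":0.0,"rx":0.0,"ry":0.0,"rz":0.0},{"gripper":0.0,"dx":0.17,"dy":-0.4,"dz":0.0,"rx":0.0,"ry":0.0,"rz":0.0},{"gripper":0.0,"dx":0.17,"dy":-0.4,"dz":0.0,"rx":0.0,"ry":0.0,"rz":0.0},{"gripper":0.0,"dx":0.17,"dy":-0.4,"dz":0.0,"rx":0.0,"ry":0.0,"rz":0.0},{"gripper":0.0,"dx":0.17,"dy":-0.4,"dz":0.0,"rx":0.0,"ry":0.0,"rz":0.0},{"gripper":0.0,"dx":0.17,"dy":-0.4,"dz":0.0,"rx":0.0,"ry":0.0,"rz":0.0},{"gripper":0.0,"dx":0.17,"dy":-0.4,"dz":0.0,"rx":0.0,"ry":0.0,"rz":0.0},{"gripper":0.0,"dx":0.17,"dy":-0.4,"dz":0.0,"rx":0.0,"ry":0.0,"rz":0.0}]'
python3 -m jog '[{"gripper":0.0,"dx":0.157,"dy":-0.302,"dz":-0.24,"rx":0.0,"ry":0.0,"rz":-36.5},{"gripper":0.0,"dx":0.157,"dy":-0.302,"dz":-0.24,"rx":0.0,"ry":0.0,"rz":-36.5},{"gripper":0.0,"dx":0.157,"dy":-0.302,"dz":-0.24,"rx":0.0,"ry":0.0,"rz":-36.5},{"gripper":0.0,"dx":0.157,"dy":-0.302,"dz":-0.24,"rx":0.0,"ry":0.0,"rz":-36.5},{"gripper":0.0,"dx":0.157,"dy":-0.302,"dz":-0.24,"rx":0.0,"ry":0.0,"rz":-36.5},{"gripper":0.0,"dx":0.157,"dy":-0.302,"dz":-0.24,"rx":0.0,"ry":0.0,"rz":-36.5},{"gripper":0.0,"dx":0.157,"dy":-0.302,"dz":-0.24,"rx":0.0,"ry":0.0,"rz":-36.5},{"gripper":0.0,"dx":0.157,"dy":-0.302,"dz":-0.24,"rx":0.0,"ry":0.0,"rz":-36.5},{"gripper":0.0,"dx":0.157,"dy":-0.302,"dz":-0.24,"rx":0.0,"ry":0.0,"rz":-36.5},{"gripper":0.0,"dx":0.157,"dy":-0.302,"dz":-0.24,"rx":0.0,"ry":0.0,"rz":-36.5}]'
python3 - <<'E'
from h import *
c=read_camera("wrist");cv2.imwrite("pics/w1.png",c["pixels"]);P=pts(c)
Q=P.reshape(-1,3)
m=(Q[:,0]>.52)&(Q[:,0]<.74)&(Q[:,1]>-.37)&(Q[:,1]<-.14)&(Q[:,2]>.010)&(Q[:,2]<.06)
r=cv2.minAreaRect((Q[m][:,:2]*1000).astype(np.float32));print(r,m.sum());print(cv2.boxPoints(r).round())
o=get_obs();print(o["t"],o["eef_pos"],o["q"])
E
```

```text
t: 2.8
eef_pos: [0.4714, 0.0418, 0.4638]
tool_rot: [0.7, 0.104, 0.699, -0.104]
contact_force: [0.1, -0.7, 1.1]
gripper_width: 1.003
t: 3.8
eef_pos: [0.6266, -0.2552, 0.221]
tool_rot: [0.632, 0.315, 0.634, -0.316]
contact_force: [-0.5, 0.6, 0.6]
gripper_width: 1.002
((653.732421875, -264.8220520019531), (92.01614379882812, 220.3867950439453), 55.51394271850586) 4964
[[ 537. -240.]
 [ 719. -365.]
 [ 771. -289.]
 [ 589. -165.]]
3.85 [ 0.62719181 -0.25379873  0.22262016] [-0.18157427  0.56669519  0.71207515  1.58472455 -0.39618579  1.14115818
  1.26853395]
```

View pics/w1.png

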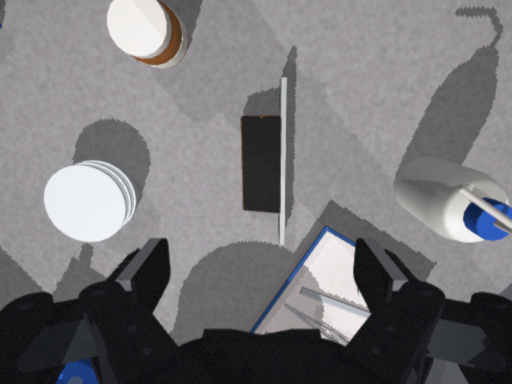

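The wrist view shows the rest at columns 242–287, rows 78–245, with the plate on the right. It's almost parallel to the finger plane. I'll fit its pose in that window.

Run:
```python
from h import *
c=read_camera("wrist");P=pts(c)
W=np.zeros((384,512),bool);W[70:255,230:300]=1
Q=P[W];Q=Q[~np.isnan(Q[:,0])]
for lo in (.012,.018):
    S=Q[(Q[:,2]>lo)&(Q[:,2]<.05)]
    r=cv2.minAreaRect((S[:,:2]*1000).astype(np.float32));print(r,len(S));print(cv2.boxPoints(r).round())
S=Q[(Q[:,2]>.016)]
a=np.radians(-52.8)
ex=np.array([np.cos(a),np.sin(a)]);ey=np.array([-ex[1],ex[0]])
o=get_obs();t=o["eef_pos"]
L=np.c_[(S[:,:2]-t[:2])@ex,(S[:,:2]-t[:2])@ey,S[:,2]]*1000
print(np.percentile(L,[0,1,5,50,95,99,100],axis=0).round(1))
# plate line fit: upper-y points per x-bin
b=[(x,np.percentile(L[abs(L[:,0]-x)<5][:,1],97)) for x in range(-80,81,10) if (abs(L[:,0]-x)<5).sum()>10]
b=np.array(b);print(b.round(1).tolist(),np.degrees(np.arctan(np.polyfit(b[:,0],b[:,1],1)[0])))
```

```text
((628.11474609375, -254.71966552734375), (50.00118637084961, 188.81832885742188), 37.36603546142578) 4620
[[ 551. -195.]
 [ 666. -345.]
 [ 705. -315.]
 [ 591. -165.]]
((628.11474609375, -254.71966552734375), (50.00118637084961, 188.81832885742188), 37.36603546142578) 4581
[[ 551. -195.]
 [ 666. -345.]
 [ 705. -315.]
 [ 591. -165.]]
[[-92.8 -25.8  16.3]
 [-84.8 -25.1  19.3]
 [-56.  -22.8  22. ]
 [ -2.9   2.1  29. ]
 [ 54.7  22.5  32.9]
 [ 85.5  23.8  33.8]
 [ 96.   24.4  35.1]]
[[-80.0, 23.2], [-70.0, 23.3], [-60.0, 23.5], [-50.0, 22.5], [-40.0, 22.7], [-30.0, 22.9], [-20.0, 21.9], [-10.0, 22.1], [0.0, 22.3], [10.0, 22.4], [20.0, 22.6], [30.0, 22.8], [40.0, 23.0], [50.0, 23.1], [60.0, 23.3], [70.0, 23.4], [80.0, 23.6]] 0.10606562139752705
```

The rest is at (0.628, -0.255) with yaw -52.7°, and the tool is centred over it. Next: descend, grip and lift a little.

```bash
python3 -m jog '[{"gripper":0.0,"dx":0.0,"dy":0.0,"dz":-0.05,"rx":0.0,"ry":0.0,"rz":0.2},{"gripper":0.0,"dx":0.0,"dy":0.0,"dz":-0.1,"rx":0.0,"ry":0.0,"rz":0.2},{"gripper":0.0,"dx":0.0,"dy":0.0,"dz":-0.14,"rx":0.0,"ry":0.0,"rz":0.2},{"gripper":0.0,"dx":0.0,"dy":0.0,"dz":-0.16,"rx":0.0,"ry":0.0,"rz":0.2},{"gripper":0.0,"dx":0.0,"dy":0.0,"dz":-0.18,"rx":0.0,"ry":0.0,"rz":0.2},{"gripper":0.0,"dx":0.0,"dy":0.0,"dz":-0.19,"rx":0.0,"ry":0.0,"rz":0.2},{"gripper":0.0,"dx":0.0,"dy":0.0,"dz":-0.2,"rx":0.0,"ry":0.0,"rz":0.2},{"gripper":0.0,"dx":0.0,"dy":0.0,"dz":-0.2,"rx":0.0,"ry":0.0,"rz":0.2}]'
python3 -m jog '[{"gripper":0.3,"dx":0.0,"dy":0.0,"dz":0.0,"rx":0.0,"ry":0.0,"rz":0.0},{"gripper":0.4,"dx":0.0,"dy":0.0,"dz":0.0,"rx":0.0,"ry":0.0,"rz":0.0},{"gripper":0.6,"dx":0.0,"dy":0.0,"dz":0.0,"rx":0.0,"ry":0.0,"rz":0.0},{"gripper":0.6,"dx":0.0,"dy":0.0,"dz":0.0,"rx":0.0,"ry":0.0,"rz":0.0},{"gripper":0.6,"dx":0.0,"dy":0.0,"dz":0.0,"rx":0.0,"ry":0.0,"rz":0.0},{"gripper":0.6,"dx":0.0,"dy":0.0,"dz":0.0,"rx":0.0,"ry":0.0,"rz":0.0},{"gripper":0.6,"dx":0.0,"dy":0.0,"dz":0.0,"rx":0.0,"ry":0.0,"rz":0.0}]' 40
```

```text
t: 4.7
eef_pos: [0.6275, -0.2531, 0.0234]
tool_rot: [0.634, 0.314, 0.634, -0.313]
contact_force: [0.6, -0.4, -0.5]
gripper_width: 0.998
t: 5.4
eef_pos: [0.6282, -0.2542, 0.0238]
tool_rot: [0.634, 0.314, 0.633, -0.313]
contact_force: [2.9, 0.9, 4.6]
gripper_width: 0.397
```

```bash
python3 -m jog '[{"gripper":0.8,"dx":0.0,"dy":0.0,"dz":0.0,"rx":0.0,"ry":0.0,"rz":0.0},{"gripper":0.8,"dx":0.0,"dy":0.0,"dz":0.0,"rx":0.0,"ry":0.0,"rz":0.0},{"gripper":0.8,"dx":0.0,"dy":0.0,"dz":0.0,"rx":0.0,"ry":0.0,"rz":0.0}]'
python3 - <<'E'
from h import *
c=read_camera("wrist");cv2.imwrite("pics/w2.png",c["pixels"])
E
```

```text
t: 5.7
eef_pos: [0.6297, -0.2534, 0.0244]
tool_rot: [0.635, 0.314, 0.633, -0.313]
contact_force: [4.9, 3.5, 5.9]
gripper_width: 0.2
```

View pics/w2.png

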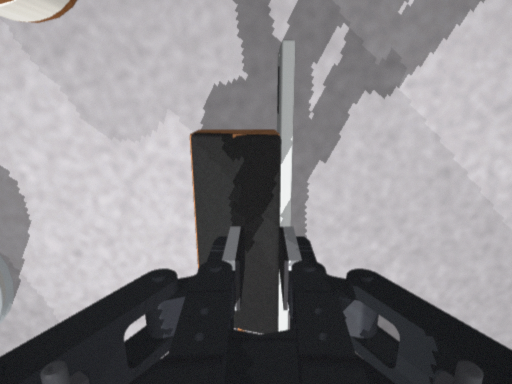

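The left finger (column 235) has ridden over the block's top and is on the pad; the right finger is on the plate. The grip was too high, so I'll open, rise and re-measure.

```bash
python3 -m jog '[{"gripper":0.5,"dx":0.0,"dy":0.0,"dz":0.0,"rx":0.0,"ry":0.0,"rz":0.0},{"gripper":0.0,"dx":0.0,"dy":0.0,"dz":0.0,"rx":0.0,"ry":0.0,"rz":0.0},{"gripper":0.0,"dx":0.0,"dy":0.0,"dz":0.0,"rx":0.0,"ry":0.0,"rz":0.0},{"gripper":0.0,"dx":0.0,"dy":0.0,"dz":0.0,"rx":0.0,"ry":0.0,"rz":0.0},{"gripper":0.0,"dx":0.0,"dy":0.0,"dz":0.0,"rx":0.0,"ry":0.0,"rz":0.0},{"gripper":0.0,"dx":0.0,"dy":0.0,"dz":0.05,"rx":0.0,"ry":0.0,"rz":0.0},{"gripper":0.0,"dx":0.0,"dy":0.0,"dz":0.1,"rx":0.0,"ry":0.0,"rz":0.0},{"gripper":0.0,"dx":0.0,"dy":0.0,"dz":0.15,"rx":0.0,"ry":0.0,"rz":0.0},{"gripper":0.0,"dx":0.0,"dy":0.0,"dz":0.2,"rx":0.0,"ry":0.0,"rz":0.0},{"gripper":0.0,"dx":0.0,"dy":0.0,"dz":0.2,"rx":0.0,"ry":0.0,"rz":0.0}]'
cat > fit.py <<'E'
from h import *
import sys
c=read_camera("wrist");P=pts(c);cv2.imwrite(sys.argv[1],c["pixels"])
o=get_obs();t=o["eef_pos"]
u,v=[int(x) for x in sys.argv[2:4]] if len(sys.argv)>3 else (262,165)
n,lab=cv2.connectedComponents(((P[...,2]>.012)&(P[...,2]<.06)).astype(np.uint8))
S=P[lab==lab[v,u]]
r=cv2.minAreaRect((S[:,:2]*1000).astype(np.float32));print(r,len(S),"tcp",t.round(4),"z pct",np.percentile(S[:,2],[5,50,95]).round(3));print(cv2.boxPoints(r).round())
E
python3 fit.py pics/w3.png
```

```text
t: 6.75
eef_pos: [0.6305, -0.2571, 0.2313]
tool_rot: [0.638, 0.314, 0.629, -0.313]
contact_force: [-0.4, -0.6, 0.5]
gripper_width: 1.001
((621.7969970703125, -260.56341552734375), (50.0311164855957, 189.67771911621094), 37.3715934753418) 4411 tcp [ 0.6291 -0.2557  0.2275] z pct [0.022 0.029 0.033]
[[ 544. -200.]
 [ 659. -351.]
 [ 699. -321.]
 [ 584. -170.]]
```

View pics/w3.png

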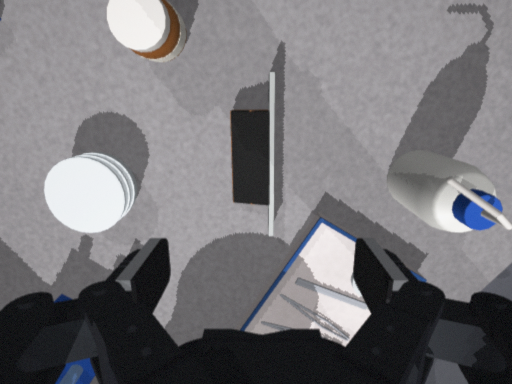

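The rest is still upright, shifted to (0.622, -0.261) at the same yaw. I'll recentre, part-close the fingers and descend lower, feeling for the bench.

```bash
python3 -m jog '[{"gripper":0.22,"dx":-0.0055,"dy":-0.006,"dz":0.0,"rx":0.0,"ry":0.0,"rz":0.0},{"gripper":0.22,"dx":-0.0055,"dy":-0.006,"dz":-0.05,"rx":0.0,"ry":0.0,"rz":0.0},{"gripper":0.22,"dx":-0.0055,"dy":-0.006,"dz":-0.1,"rx":0.0,"ry":0.0,"rz":0.0},{"gripper":0.22,"dx":-0.0055,"dy":-0.006,"dz":-0.14,"rx":0.0,"ry":0.0,"rz":0.0},{"gripper":0.22,"dx":-0.0055,"dy":-0.006,"dz":-0.16,"rx":0.0,"ry":0.0,"rz":0.0},{"gripper":0.22,"dx":-0.0055,"dy":-0.006,"dz":-0.18,"rx":0.0,"ry":0.0,"rz":0.0},{"gripper":0.22,"dx":-0.0055,"dy":-0.006,"dz":-0.195,"rx":0.0,"ry":0.0,"rz":0.0},{"gripper":0.22,"dx":-0.0055,"dy":-0.006,"dz":-0.203,"rx":0.0,"ry":0.0,"rz":0.0},{"gripper":0.22,"dx":-0.0055,"dy":-0.006,"dz":-0.206,"rx":0.0,"ry":0.0,"rz":0.0},{"gripper":0.22,"dx":-0.0055,"dy":-0.006,"dz":-0.206,"rx":0.0,"ry":0.0,"rz":0.0}]'
python3 -m jog '[{"gripper":0.22,"dx":0.0,"dy":0.0,"dz":-0.002,"rx":0.0,"ry":0.0,"rz":0.0},{"gripper":0.22,"dx":0.0,"dy":0.0,"dz":-0.003,"rx":0.0,"ry":0.0,"rz":0.0},{"gripper":0.22,"dx":0.0,"dy":0.0,"dz":-0.003,"rx":0.0,"ry":0.0,"rz":0.0}]'
```

```text
t: 7.8
eef_pos: [0.6217, -0.2605, 0.0173]
tool_rot: [0.634, 0.314, 0.634, -0.314]
contact_force: [-0.3, -0.1, -0.3]
gripper_width: 0.784
t: 8.1
eef_pos: [0.6221, -0.2604, 0.0147]
tool_rot: [0.634, 0.314, 0.633, -0.314]
contact_force: [0.1, 1.0, -0.0]
gripper_width: 0.778
```

```bash
python3 -m jog '[{"gripper":0.22,"dx":0.0,"dy":0.0,"dz":-0.001,"rx":0.0,"ry":0.0,"rz":0.0},{"gripper":0.22,"dx":0.0,"dy":0.0,"dz":-0.002,"rx":0.0,"ry":0.0,"rz":0.0}]'
```

```text
t: 8.3
eef_pos: [0.6219, -0.2604, 0.0125]
tool_rot: [0.634, 0.314, 0.634, -0.314]
contact_force: [-0.1, 0.4, -0.1]
gripper_width: 0.781
```

```bash
python3 -m jog '[{"gripper":0.36,"dx":0.0,"dy":0.0,"dz":0.0,"rx":0.0,"ry":0.0,"rz":0.0},{"gripper":0.36,"dx":0.0,"dy":0.0,"dz":0.0,"rx":0.0,"ry":0.0,"rz":0.0},{"gripper":0.36,"dx":0.0,"dy":0.0,"dz":0.0,"rx":0.0,"ry":0.0,"rz":0.0}]' 40
python3 -m jog '[{"gripper":0.5,"dx":0.0,"dy":0.0,"dz":0.0,"rx":0.0,"ry":0.0,"rz":0.0},{"gripper":0.5,"dx":0.0,"dy":0.0,"dz":0.0,"rx":0.0,"ry":0.0,"rz":0.0},{"gripper":0.5,"dx":0.0,"dy":0.0,"dz":0.0,"rx":0.0,"ry":0.0,"rz":0.0}]' 40
```

```text
t: 8.6
eef_pos: [0.6218, -0.2604, 0.0123]
tool_rot: [0.634, 0.314, 0.634, -0.314]
contact_force: [0.2, -0.3, -0.1]
gripper_width: 0.642
t: 8.9
eef_pos: [0.6233, -0.2597, 0.0138]
tool_rot: [0.634, 0.314, 0.633, -0.313]
contact_force: [0.2, 3.7, 8.1]
gripper_width: 0.504
```

```bash
python3 -m jog '[{"gripper":0.55,"dx":0.0,"dy":0.0,"dz":0.002,"rx":0.0,"ry":0.0,"rz":0.0},{"gripper":0.55,"dx":0.0,"dy":0.0,"dz":0.002,"rx":0.0,"ry":0.0,"rz":0.0}]' 40
python3 - <<'E'
from h import *
c=read_camera("wrist");cv2.imwrite("pics/w4.png",c["pixels"])
E
```

```text
t: 9.1
eef_pos: [0.6243, -0.2591, 0.016]
tool_rot: [0.635, 0.314, 0.633, -0.312]
contact_force: [2.2, 3.9, 8.5]
gripper_width: 0.452
```

View pics/w4.png

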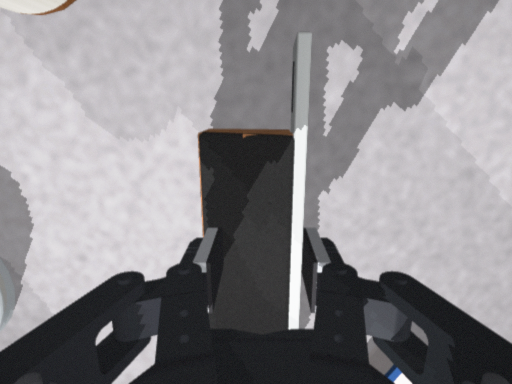

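Run:
```python
from h import *
c=read_camera("wrist");P=pts(c);o=get_obs();t=o["eef_pos"]
a=np.radians(-52.7);ex=np.array([np.cos(a),np.sin(a)]);ey=np.array([-ex[1],ex[0]])
L=np.stack([(P[...,:2]-t[:2])@ex,(P[...,:2]-t[:2])@ey,P[...,2]],-1)*1000
for v in (140,180,210,222,232,245,260,280,300):
    print(v,[(u,*[int(round(k)) if k==k else None for k in L[v,u]]) for u in (196,204,208,212,216,222,240,270,290,296,302,306,312,318)])
print(t)
```

```text
140 [(196, -48, -35, 0), (204, -51, -26, 23), (208, -51, -24, 23), (212, -51, -22, 24), (216, -51, -20, 25), (222, -51, -18, 24), (240, -52, -9, 29), (270, -52, 4, 33), (290, -53, 12, 35), (296, -53, 15, 34), (302, -53, 17, 34), (306, -53, 19, 34), (312, -49, 27, 0), (318, -49, 30, 1)]
180 [(196, -26, -36, 0), (204, -32, -27, 23), (208, -32, -25, 22), (212, -32, -23, 24), (216, -33, -21, 24), (222, -33, -18, 26), (240, -34, -10, 28), (270, -35, 4, 33), (290, -35, 13, 34), (296, -35, 15, 35), (302, -35, 18, 35), (306, -27, 25, 0), (312, -26, 28, -1), (318, -26, 32, -1)]
210 [(196, -9, -37, 0), (204, -17, -28, 22), (208, -17, -26, 24), (212, -17, -24, 23), (216, -18, -22, 25), (222, -18, -19, 25), (240, -19, -10, 28), (270, -21, 4, 33), (290, -22, 13, 35), (296, -22, 16, 35), (302, -21, 18, 34), (306, -9, 26, 0), (312, -9, 29, 0), (318, -9, 33, -1)]
222 [(196, -1, -37, -1), (204, -10, -28, 21), (208, -11, -26, 22), (212, -11, -24, 23), (216, -12, -22, 25), (222, -11, -19, 24), (240, -13, -10, 29), (270, -15, 4, 32), (290, -16, 13, 35), (296, -15, 16, 34), (302, -15, 19, 34), (306, -1, 
[... 781 characters left out ...]
290, 3, 14, 35), (296, 4, 17, 34), (302, 4, 19, 34), (306, -3, 19, 47), (312, -10, 19, 60), (318, -11, 21, 62)]
280 [(196, -12, -22, 76), (204, -5, -21, 66), (208, -4, -20, 63), (212, -2, -19, 60), (216, 5, -19, 50), (222, 21, -20, 25), (240, 18, -11, 28), (270, 16, 4, 33), (290, 16, 14, 33), (296, 15, 17, 33), (302, 37, 25, -1), (306, 6, 20, 47), (312, -3, 19, 62), (318, -5, 21, 65)]
300 [(196, -17, -18, 94), (204, -16, -16, 93), (208, 6, -21, 62), (212, 6, -19, 62), (216, 34, -24, 23), (222, 33, -21, 24), (240, 30, -11, 28), (270, 28, 5, 32), (290, 26, 14, 34), (296, 27, 18, 33), (302, 50, 26, 0), (306, 50, 28, 0), (312, 5, 20, 63), (318, -16, 15, 93)]
[ 0.62433835 -0.25914008  0.0160162 ]
```

The depth data shows the pads at ±19 mm with the left finger on top of the block. The fingertips therefore sit much higher than I assumed at this opening. I'll open, recentre, and go down in small steps, feeling for the bench.

```bash
python3 -m jog '[{"gripper":0.2,"dx":0.0,"dy":0.0,"dz":0.005,"rx":0.0,"ry":0.0,"rz":0.0},{"gripper":0.2,"dx":0.0,"dy":0.0,"dz":0.005,"rx":0.0,"ry":0.0,"rz":0.0},{"gripper":0.2,"dx":0.0,"dy":0.0,"dz":0.005,"rx":0.0,"ry":0.0,"rz":0.0},{"gripper":0.2,"dx":-0.0015,"dy":-0.002,"dz":0.005,"rx":0.0,"ry":0.0,"rz":0.0},{"gripper":0.2,"dx":-0.0015,"dy":-0.002,"dz":0.0,"rx":0.0,"ry":0.0,"rz":0.0},{"gripper":0.2,"dx":-0.0015,"dy":-0.002,"dz":-0.003,"rx":0.0,"ry":0.0,"rz":0.0},{"gripper":0.2,"dx":-0.0015,"dy":-0.002,"dz":-0.005,"rx":0.0,"ry":0.0,"rz":0.0},{"gripper":0.2,"dx":-0.0015,"dy":-0.002,"dz":-0.005,"rx":0.0,"ry":0.0,"rz":0.0}]' 40
python3 - <<'E'
from h import *
c=read_camera("wrist");P=pts(c);o=get_obs();t=o["eef_pos"]
a=np.radians(-52.7);ex=np.array([np.cos(a),np.sin(a)]);ey=np.array([-ex[1],ex[0]])
L=np.stack([(P[...,:2]-t[:2])@ex,(P[...,:2]-t[:2])@ey,P[...,2]],-1)*1000
for u in (180,184,188,192,320,326,332,338): print(u,[tuple(L[v,u].round().tolist()) for v in range(216,320,8)])
for v in (160,210): 
    m=(L[v,:,2]>15)&(L[v,:,2]<40);print(L[v][m][:,1].min(),L[v][m][:,1].max())
E
```

```text
t: 10.0
eef_pos: [0.62, -0.2622, 0.0087]
tool_rot: [0.633, 0.314, 0.634, -0.314]
contact_force: [-0.3, 0.3, -0.1]
gripper_width: 0.804
180 [(-8.0, -44.0, -0.0), (-3.0, -45.0, -1.0), (-11.0, -37.0, 27.0), (-10.0, -35.0, 35.0), (-10.0, -34.0, 41.0), (-6.0, -34.0, 42.0), (-2.0, -34.0, 41.0), (0.0, -34.0, 44.0), (4.0, -34.0, 44.0), (7.0, -34.0, 45.0), (10.0, -34.0, 46.0), (48.0, -48.0, -1.0), (54.0, -49.0, -1.0)]
184 [(-8.0, -42.0, -1.0), (-4.0, -42.0, 0.0), (-10.0, -36.0, 26.0), (-9.0, -34.0, 33.0), (-6.0, -34.0, 35.0), (-3.0, -34.0, 35.0), (0.0, -34.0, 37.0), (4.0, -34.0, 38.0), (7.0, -34.0, 39.0), (11.0, -34.0, 38.0), (43.0, -46.0, -1.0), (47.0, -46.0, 0.0), (53.0, -46.0, 0.0)]
188 [(-8.0, -40.0, -0.0), (-3.0, -40.0, -0.0), (2.0, -41.0, -1.0), (-7.0, -34.0, 28.0), (-4.0, -34.0, 29.0), (1.0, -34.0, 28.0), (4.0, -34.0, 30.0), (8.0, -34.0, 31.0), (32.0, -43.0, -1.0), (37.0, -43.0, -1.0), (42.0, -43.0, 0.0), (48.0, -44.0, -0.0), (54.0, -44.0, -1.0)]
192 [(-8.0, -38.0, 0.0), (-3.0, -38.0, -1.0), (1.0, -38.0, -0.0), (7.0, -39.0, -1.0), (11.0, -39.0, -1.0), (16.0, -39.0, 0.0), (21.0, -39.0, 
[... 550 characters left out ...]
), (31.0, 38.0, 0.0), (37.0, 38.0, -0.0), (42.0, 38.0, 0.0), (47.0, 39.0, 0.0), (53.0, 39.0, -0.0)]
332 [(-8.0, 39.0, -1.0), (-4.0, 39.0, -0.0), (2.0, 40.0, -1.0), (6.0, 40.0, -0.0), (11.0, 40.0, 0.0), (16.0, 41.0, -1.0), (7.0, 34.0, 25.0), (26.0, 41.0, -1.0), (32.0, 41.0, -0.0), (37.0, 42.0, -1.0), (42.0, 42.0, -1.0), (48.0, 42.0, -1.0), (53.0, 43.0, -1.0)]
338 [(-8.0, 42.0, -1.0), (-3.0, 43.0, -1.0), (-11.0, 35.0, 27.0), (-9.0, 34.0, 33.0), (-5.0, 34.0, 33.0), (-2.0, 34.0, 34.0), (1.0, 34.0, 35.0), (4.0, 34.0, 36.0), (9.0, 35.0, 36.0), (37.0, 45.0, -1.0), (42.0, 46.0, -0.0), (48.0, 46.0, -1.0), (53.0, 46.0, 0.0)]
-23.280617175774353 26.159042441456567
-23.415153112999807 25.798742819861523
```

The fingertips show at z≈25 mm while the TCP reads 9 mm, so the real tips sit about 15 mm above the TCP at this opening. That explains both slips. I'll trust vision and force and go about 16 mm lower.

```bash
python3 -m jog '[{"gripper":0.2,"dx":0.001,"dy":0.001,"dz":-0.004,"rx":0.0,"ry":0.0,"rz":0.0},{"gripper":0.2,"dx":0.001,"dy":0.001,"dz":-0.008,"rx":0.0,"ry":0.0,"rz":0.0},{"gripper":0.2,"dx":0.001,"dy":0.001,"dz":-0.012,"rx":0.0,"ry":0.0,"rz":0.0},{"gripper":0.2,"dx":0.001,"dy":0.001,"dz":-0.012,"rx":0.0,"ry":0.0,"rz":0.0}]' 40
python3 -m jog '[{"gripper":0.2,"dx":0.0,"dy":0.0,"dz":-0.002,"rx":0.0,"ry":0.0,"rz":0.0},{"gripper":0.2,"dx":0.0,"dy":0.0,"dz":-0.004,"rx":0.0,"ry":0.0,"rz":0.0},{"gripper":0.36,"dx":0.0,"dy":0.0,"dz":-0.004,"rx":0.0,"ry":0.0,"rz":0.0},{"gripper":0.36,"dx":0.0,"dy":0.0,"dz":-0.004,"rx":0.0,"ry":0.0,"rz":0.0}]'
```

```text
t: 10.45
eef_pos: [0.6208, -0.2611, -0.0035]
tool_rot: [0.633, 0.314, 0.634, -0.314]
contact_force: [0.1, 0.7, -0.3]
gripper_width: 0.798
t: 10.85
eef_pos: [0.6213, -0.2614, -0.0067]
tool_rot: [0.634, 0.314, 0.634, -0.314]
contact_force: [0.1, -0.8, -0.2]
gripper_width: 0.642
```

```bash
python3 -m jog '[{"gripper":0.5,"dx":0.0,"dy":0.0,"dz":0.0,"rx":0.0,"ry":0.0,"rz":0.0},{"gripper":0.5,"dx":0.0,"dy":0.0,"dz":0.0,"rx":0.0,"ry":0.0,"rz":0.0},{"gripper":0.5,"dx":0.0,"dy":0.0,"dz":0.0,"rx":0.0,"ry":0.0,"rz":0.0}]'
```

```text
t: 11.15
eef_pos: [0.6215, -0.2615, -0.0064]
tool_rot: [0.634, 0.314, 0.634, -0.314]
contact_force: [0.1, 0.3, 3.9]
gripper_width: 0.575
```

It's gripped (width stopped at 0.575, about 49 mm). Now lift, check the hold, then carry it to a spot about 45 mm short of the strip.

```bash
python3 -m jog '[{"gripper":0.6,"dx":0.0,"dy":0.0,"dz":0.0,"rx":0.0,"ry":0.0,"rz":0.0},{"gripper":0.6,"dx":0.0,"dy":0.0,"dz":0.01,"rx":0.0,"ry":0.0,"rz":0.0},{"gripper":0.6,"dx":0.0,"dy":0.0,"dz":0.03,"rx":0.0,"ry":0.0,"rz":0.0},{"gripper":0.6,"dx":0.0,"dy":0.0,"dz":0.06,"rx":0.0,"ry":0.0,"rz":0.0},{"gripper":0.6,"dx":0.0,"dy":0.0,"dz":0.09,"rx":0.0,"ry":0.0,"rz":0.0},{"gripper":0.6,"dx":0.0,"dy":0.0,"dz":0.09,"rx":0.0,"ry":0.0,"rz":0.0}]' 60
python3 - <<'E'
from h import *
c=read_camera("wrist");P=pts(c);o=get_obs();t=o["eef_pos"]
n,lab=cv2.connectedComponents(((P[...,2]>.07)&(P[...,2]<.16)).astype(np.uint8))
a=np.radians(-52.7);ex=np.array([np.cos(a),np.sin(a)]);ey=np.array([-ex[1],ex[0]])
L=np.stack([(P[...,:2]-t[:2])@ex,(P[...,:2]-t[:2])@ey,P[...,2]],-1)*1000
for v in (150,180,210):
    m=(L[v,:,2]>60)&(L[v,:,2]<150)&(abs(np.arange(512)-256)<90);q=L[v][m];print(v,q[0].round(),q[len(q)//2].round(),q[-1].round())
print(t,o["gripper_width"],o["contact_force"])
E
```

```text
t: 11.75
eef_pos: [0.6233, -0.2629, 0.0874]
tool_rot: [0.636, 0.314, 0.631, -0.314]
contact_force: [0.7, -0.5, -3.5]
gripper_width: 0.572
150 [-48. -25. 113.] [-50.   2. 122.] [-50.  25. 124.]
180 [-36. -24. 114.] [-38.   2. 122.] [-39.  25. 126.]
210 [-23. -24. 114.] [-26.   2. 122.] [-27.  25. 124.]
[ 0.62216391 -0.26185018  0.08501659] 0.574761038083854 [ 0.50923292 -0.37832025 -4.46852533]
```

```bash
python3 -m jog '[{"gripper":0.6,"dx":-0.008,"dy":0.048,"dz":0.0,"rx":0.0,"ry":0.0,"rz":6.0},{"gripper":0.6,"dx":-0.016,"dy":0.095,"dz":0.0,"rx":0.0,"ry":0.0,"rz":12.0},{"gripper":0.6,"dx":-0.024,"dy":0.14,"dz":0.0,"rx":0.0,"ry":0.0,"rz":18.0},{"gripper":0.6,"dx":-0.032,"dy":0.185,"dz":0.0,"rx":0.0,"ry":0.0,"rz":25.0},{"gripper":0.6,"dx":-0.04,"dy":0.23,"dz":0.0,"rx":0.0,"ry":0.0,"rz":31.0},{"gripper":0.6,"dx":-0.047,"dy":0.275,"dz":0.0,"rx":0.0,"ry":0.0,"rz":37.0},{"gripper":0.6,"dx":-0.053,"dy":0.31,"dz":0.0,"rx":0.0,"ry":0.0,"rz":41.0},{"gripper":0.6,"dx":-0.056,"dy":0.334,"dz":0.0,"rx":0.0,"ry":0.0,"rz":43.7},{"gripper":0.6,"dx":-0.056,"dy":0.334,"dz":0.0,"rx":0.0,"ry":0.0,"rz":43.7},{"gripper":0.6,"dx":-0.056,"dy":0.334,"dz":0.0,"rx":0.0,"ry":0.0,"rz":43.7}]'
python3 -m jog '[{"gripper":0.6,"dx":0.0,"dy":0.0,"dz":-0.03,"rx":0.0,"ry":0.0,"rz":0.0},{"gripper":0.6,"dx":0.0,"dy":0.0,"dz":-0.06,"rx":0.0,"ry":0.0,"rz":0.0},{"gripper":0.6,"dx":0.0,"dy":0.0,"dz":-0.075,"rx":0.0,"ry":0.0,"rz":0.0},{"gripper":0.6,"dx":0.0,"dy":0.0,"dz":-0.083,"rx":0.0,"ry":0.0,"rz":0.0},{"gripper":0.6,"dx":0.0,"dy":0.0,"dz":-0.088,"rx":0.0,"ry":0.0,"rz":0.0},{"gripper":0.6,"dx":0.0,"dy":0.0,"dz":-0.09,"rx":0.0,"ry":0.0,"rz":0.0},{"gripper":0.6,"dx":0.0,"dy":0.0,"dz":-0.09,"rx":0.0,"ry":0.0,"rz":0.0}]'
cat > rel.py <<'E'
# compare strip lines & rest with several cameras
from h import *
a=np.radians(-9.05);ex=np.array([np.cos(a),np.sin(a)]);ey=np.array([-ex[1],ex[0]])
for n in ("top","scene","wrist"):
    c=read_camera(n);P=pts(c);cv2.imwrite(f"pics/rel_{n}.png",c["pixels"])
    L=np.stack([(P[...,:2]-[.628,.269])@ex,(P[...,:2]-[.628,.269])@ey,P[...,2]],-1)*1000
    g=c["pixels"].max(2); F=L.reshape(-1,3)
    print(n)
    for lo,hi in ((-100,-70),(10,40)):
        m=(g<140)&(L[...,0]>lo)&(L[...,0]<hi)&(L[...,1]>-118)&(L[...,1]<-95)&(abs(L[...,2]-36)<7)
        if m.any(): print(" line x",np.median(L[m][:,0]).round(1),m.sum())
    m=(F[:,1]<-140)&(F[:,1]>-300)&(abs(F[:,0]+31)<130)&(F[:,2]>.014*1000)&(F[:,2]<38)
    S=F[m]
    if len(S)>50:
        r=cv2.minAreaRect(S[:,:2].astype(np.float32));print(" rest",np.round(r[0],1),np.round(r[1],1),round(r[2],2),len(S))
    m=(abs(L[...,2]-36)<5)&(g>130)&(abs(L[...,0]+30)<45)&(L[...,1]<-60)&(L[...,1]>-140);Q=L[m]
    if len(Q)>50: print(" base edge y",[round(Q[abs(Q[:,0]-x)<8][:,1].min(),1) for x in (-65,-45,-25,-5,10) if (abs(Q[:,0]-x)<8).any()])
o=get_obs();print(o["t"],o["eef_pos"].round(4),o["contact_force"].round(1))
E
python3 rel.py
```

```text
t: 12.8
eef_pos: [0.5639, 0.073, 0.082]
tool_rot: [0.704, 0.055, 0.706, -0.055]
contact_force: [0.0, -0.9, -4.3]
gripper_width: 0.573
t: 13.5
eef_pos: [0.566, 0.0725, -0.0059]
tool_rot: [0.705, 0.056, 0.704, -0.055]
contact_force: [0.7, 0.3, -4.3]
gripper_width: 0.572
top
 line x 38.1 1
 rest [ -59.2 -220.2] [29.9 55.3] 73.45 75
scene
 line x -82.7 52
 line x 25.8 9
 rest [ -32.6 -196.5] [ 66.2 188.9] 82.02 421
 base edge y [np.float64(-120.2), np.float64(-119.4), np.float64(-124.3), np.float64(-123.3), np.float64(-122.7)]
wrist
 line x -85.2 30
 rest [ -59.9 -207.2] [121.9  76. ] 8.51 27988
 base edge y [np.float64(-126.9), np.float64(-126.8), np.float64(-126.9), np.float64(-127.0), np.float64(-126.1)]
13.65 [ 0.5659  0.0729 -0.006 ] [-0.  -0.3 -4. ]
```

```bash
python3 -m jog '[{"gripper":0.6,"dx":0.0,"dy":0.0,"dz":-0.001,"rx":0.0,"ry":0.0,"rz":0.0},{"gripper":0.6,"dx":0.0,"dy":0.0,"dz":-0.002,"rx":0.0,"ry":0.0,"rz":0.0},{"gripper":0.35,"dx":0.0,"dy":0.0,"dz":-0.002,"rx":0.0,"ry":0.0,"rz":0.0},{"gripper":0.1,"dx":0.0,"dy":0.0,"dz":-0.002,"rx":0.0,"ry":0.0,"rz":0.0},{"gripper":0.1,"dx":0.0,"dy":0.0,"dz":-0.002,"rx":0.0,"ry":0.0,"rz":0.0},{"gripper":0.1,"dx":0.0,"dy":0.0,"dz":0.04,"rx":0.0,"ry":0.0,"rz":0.0},{"gripper":0.1,"dx":0.0,"dy":0.0,"dz":0.09,"rx":0.0,"ry":0.0,"rz":0.0},{"gripper":0.1,"dx":0.0,"dy":0.0,"dz":0.14,"rx":0.0,"ry":0.0,"rz":0.0},{"gripper":0.1,"dx":0.0,"dy":-0.01,"dz":0.19,"rx":0.0,"ry":0.0,"rz":0.0},{"gripper":0.1,"dx":0.0,"dy":-0.01,"dz":0.19,"rx":0.0,"ry":0.0,"rz":0.0}]'
python3 rel.py
```

```text
t: 14.65
eef_pos: [0.5696, 0.0613, 0.1902]
tool_rot: [0.709, 0.057, 0.701, -0.055]
contact_force: [0.3, -0.1, -1.0]
gripper_width: 0.901
top
 base edge y [np.float64(-93.1), np.float64(-89.6), np.float64(-90.9), np.float64(-90.8), np.float64(-87.7)]
scene
 line x -85.1 8
 line x 25.3 10
 rest [ -29.2 -200. ] [ 51.4 188.6] 89.98 605
 base edge y [np.float64(-124.5), np.float64(-122.1), np.float64(-121.0), np.float64(-122.8), np.float64(-123.6)]
wrist
 line x -85.3 63
 line x 24.6 57
 rest [ -30.7 -203.3] [ 50.1 189.4] 89.92 5850
 base edge y [np.float64(-126.6), np.float64(-126.9), np.float64(-126.4), np.float64(-126.4), np.float64(-126.5)]
14.8 [0.565  0.0629 0.1832] [ 0.3 -0.7 -0.3]
```

View pics/rel_wrist.png

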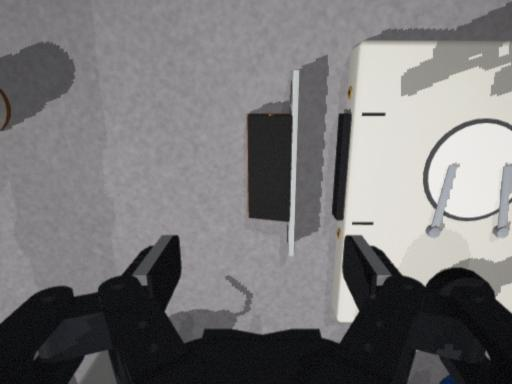

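The rest stands square: its middle is at x = -30.7 against -30.3 for the strip's, its angle is within 0.1°, and the gap is about 45 mm. In the picture the rest is at (270,165), the strip at (343,165), and the marking lines at rows 114 and 223. Next I'll turn the jaws 90° and come down behind the block, fingers spread, so they make a two-point contact.

```bash
python3 -c "
from h import *
c=read_camera('wrist');print(c['cam_to_world'].round(3));o=get_obs();print(o['q'].round(2),o['eef_pos'])"
python3 -m jog '[{"gripper":0.4,"dx":-0.007,"dy":-0.02,"dz":0.0,"rx":0.0,"ry":0.0,"rz":-8.0},{"gripper":0.4,"dx":-0.007,"dy":-0.038,"dz":0.0,"rx":0.0,"ry":0.0,"rz":-16.0},{"gripper":0.4,"dx":-0.007,"dy":-0.038,"dz":0.0,"rx":0.0,"ry":0.0,"rz":-24.0},{"gripper":0.4,"dx":-0.007,"dy":-0.038,"dz":0.0,"rx":0.0,"ry":0.0,"rz":-32.0},{"gripper":0.4,"dx":-0.007,"dy":-0.038,"dz":0.0,"rx":0.0,"ry":0.0,"rz":-40.0},{"gripper":0.4,"dx":-0.007,"dy":-0.038,"dz":0.0,"rx":0.0,"ry":0.0,"rz":-48.0},{"gripper":0.4,"dx":-0.007,"dy":-0.038,"dz":0.0,"rx":0.0,"ry":0.0,"rz":-56.0},{"gripper":0.4,"dx":-0.007,"dy":-0.038,"dz":0.0,"rx":0.0,"ry":0.0,"rz":-64.0},{"gripper":0.4,"dx":-0.007,"dy":-0.038,"dz":0.0,"rx":0.0,"ry":0.0,"rz":-72.0},{"gripper":0.4,"dx":-0.007,"dy":-0.038,"dz":0.0,"rx":0.0,"ry":0.0,"rz":-80.0}]'
```

```text
[[ 0.156  0.951  0.268  0.498]
 [ 0.988 -0.15  -0.042  0.073]
 [ 0.     0.271 -0.963  0.333]
 [ 0.     0.     0.     1.   ]]
[-0.64  0.38  0.53  1.88 -0.24  0.94  1.42] [0.56442479 0.06297196 0.18230052]
t: 15.85
eef_pos: [0.5572, 0.0248, 0.1815]
tool_rot: [0.503, 0.496, 0.504, -0.498]
contact_force: [0.6, -0.2, -0.0]
gripper_width: 0.6
```

```bash
python3 -m jog '[{"gripper":0.4,"dx":0.0,"dy":0.0,"dz":0.0,"rx":0.0,"ry":0.0,"rz":-5.0},{"gripper":0.4,"dx":0.0,"dy":0.0,"dz":0.0,"rx":0.0,"ry":0.0,"rz":-10.0},{"gripper":0.4,"dx":0.0,"dy":0.0,"dz":-0.05,"rx":0.0,"ry":0.0,"rz":-10.0},{"gripper":0.4,"dx":0.0,"dy":0.0,"dz":-0.1,"rx":0.0,"ry":0.0,"rz":-10.0},{"gripper":0.4,"dx":0.0,"dy":0.0,"dz":-0.14,"rx":0.0,"ry":0.0,"rz":-10.0},{"gripper":0.4,"dx":0.0,"dy":0.0,"dz":-0.16,"rx":0.0,"ry":0.0,"rz":-10.0},{"gripper":0.4,"dx":0.0,"dy":0.0,"dz":-0.175,"rx":0.0,"ry":0.0,"rz":-10.0},{"gripper":0.4,"dx":0.0,"dy":0.0,"dz":-0.183,"rx":0.0,"ry":0.0,"rz":-10.0},{"gripper":0.4,"dx":0.0,"dy":0.0,"dz":-0.186,"rx":0.0,"ry":0.0,"rz":-10.0},{"gripper":0.4,"dx":0.0,"dy":0.0,"dz":-0.186,"rx":0.0,"ry":0.0,"rz":-10.0}]'
python3 - <<'E'
from h import *
c=read_camera("wrist");cv2.imwrite("pics/w6.png",c["pixels"]);P=pts(c);np.savez("w6.npz",P=P)
a=np.radians(-9.05);ex=np.array([np.cos(a),np.sin(a)]);ey=np.array([-ex[1],ex[0]])
L=np.stack([(P[...,:2]-[.628,.269])@ex,(P[...,:2]-[.628,.269])@ey,P[...,2]],-1)*1000
for u in (190,200,210,220,256,300,310,320): print(u,[tuple(int(k) if k==k else 0 for k in L[v,u]) for v in range(150,330,14)])
o=get_obs();d=o["eef_pos"][:2]-[.628,.269];print(d@ex,d@ey,o["eef_pos"],o["contact_force"])
E
```

```text
t: 16.85
eef_pos: [0.5586, 0.0246, -0.0024]
tool_rot: [0.459, 0.538, 0.459, -0.537]
contact_force: [0.1, -0.5, 0.4]
gripper_width: 0.605
190 [(-57, -201, 28), (-57, -207, 26), (-58, -213, 25), (-59, -219, 24), (-59, -226, 22), (-66, -242, 0), (-66, -250, 0), (-58, -240, 33), (-56, -241, 44), (-55, -245, 46), (-56, -252, 45), (-48, -235, 77), (-47, -235, 82)]
200 [(-53, -201, 28), (-54, -207, 25), (-54, -213, 25), (-55, -219, 24), (-55, -226, 21), (-60, -241, 0), (-57, -240, 19), (-55, -242, 29), (-54, -247, 32), (-55, -253, 33), (-55, -259, 34), (-63, -292, -1), (-64, -301, 0)]
210 [(-49, -201, 29), (-49, -207, 27), (-50, -213, 24), (-51, -220, 23), (-51, -226, 22), (-55, -241, 0), (-56, -249, 0), (-56, -257, 0), (-55, -260, 9), (-57, -274, 0), (-57, -282, 0), (-58, -292, 0), (-58, -301, 0)]
220 [(-45, -201, 28), (-45, -207, 27), (-46, -213, 25), (-46, -219, 23), (-47, -226, 22), (-50, -241, 0), (-51, -249, 0), (-51, -257, 0), (-51, -265, 1), (-51, -274, 0), (-52, -283, 0), (-52, -291, 0), (-52, -300, 0)]
256 [(-31, -201, 27), (-31, -207, 28), (-31, -213, 25), (-31, -219, 24), (-31, 
[... 188 characters left out ...]
 -213, 26), (-13, -219, 24), (-12, -226, 21), (-9, -242, 0), (-9, -249, 0), (-9, -257, 0), (-8, -266, 0), (-8, -274, -1), (-8, -282, 0), (-7, -292, -1), (-7, -301, -1)]
310 [(-10, -201, 29), (-10, -207, 28), (-9, -213, 26), (-9, -220, 23), (-8, -226, 22), (-4, -241, 0), (-4, -249, 0), (-3, -257, 0), (-3, -265, 0), (-3, -273, 0), (-2, -282, 0), (-2, -291, 0), (-2, -300, 0)]
320 [(-6, -201, 28), (-6, -207, 28), (-5, -213, 25), (-4, -220, 23), (-4, -226, 22), (0, -241, 0), (-3, -240, 19), (-3, -245, 24), (-3, -251, 26), (-3, -256, 27), (-3, -263, 29), (2, -291, 0), (3, -300, 0)]
-0.029786130223469737 -0.2521840875680162 [ 0.55891703  0.02464049 -0.0019872 ] [-0.33608008  0.5865963   0.52031897]
```

View pics/w6.png

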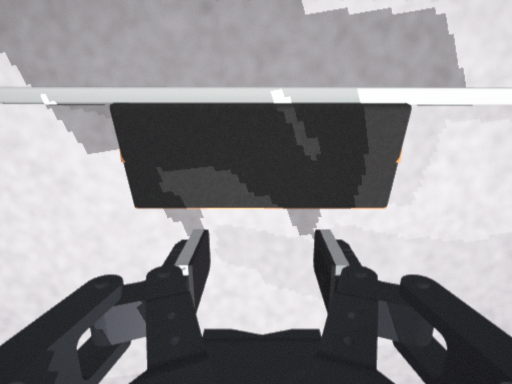

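The fingers straddle the block's middle: their fronts are at y = -240.5 and the block face is at -228, with the tips at about z = 9 mm. I'll lower 3 mm and slide the rest forward slowly.

```bash
python3 -m jog '[{"gripper":0.4,"dx":0.0,"dy":0.0,"dz":-0.003,"rx":0.0,"ry":0.0,"rz":0.0},{"gripper":0.4,"dx":0.0009,"dy":0.0059,"dz":-0.003,"rx":0.0,"ry":0.0,"rz":0.0},{"gripper":0.4,"dx":0.0016,"dy":0.0099,"dz":-0.003,"rx":0.0,"ry":0.0,"rz":0.0},{"gripper":0.4,"dx":0.0022,"dy":0.0138,"dz":-0.003,"rx":0.0,"ry":0.0,"rz":0.0},{"gripper":0.4,"dx":0.0028,"dy":0.0178,"dz":-0.003,"rx":0.0,"ry":0.0,"rz":0.0},{"gripper":0.4,"dx":0.0035,"dy":0.0217,"dz":-0.003,"rx":0.0,"ry":0.0,"rz":0.0},{"gripper":0.4,"dx":0.0041,"dy":0.0257,"dz":-0.003,"rx":0.0,"ry":0.0,"rz":0.0},{"gripper":0.4,"dx":0.0047,"dy":0.0296,"dz":-0.003,"rx":0.0,"ry":0.0,"rz":0.0},{"gripper":0.4,"dx":0.0054,"dy":0.0336,"dz":-0.003,"rx":0.0,"ry":0.0,"rz":0.0},{"gripper":0.4,"dx":0.006,"dy":0.0375,"dz":-0.003,"rx":0.0,"ry":0.0,"rz":0.0}]'
python3 -m jog '[{"gripper":0.4,"dx":0.0006,"dy":0.004,"dz":0.0,"rx":0.0,"ry":0.0,"rz":0.0},{"gripper":0.4,"dx":0.0012,"dy":0.0074,"dz":0.0,"rx":0.0,"ry":0.0,"rz":0.0},{"gripper":0.4,"dx":0.0016,"dy":0.0099,"dz":0.0,"rx":0.0,"ry":0.0,"rz":0.0}]'
python3 rel.py
```

```text
t: 17.9
eef_pos: [0.5644, 0.0624, -0.0057]
tool_rot: [-0.459, -0.538, -0.459, 0.538]
contact_force: [-1.0, -4.3, 3.3]
gripper_width: 0.599
t: 18.2
eef_pos: [0.5659, 0.0725, -0.0057]
tool_rot: [0.459, 0.538, 0.459, -0.538]
contact_force: [-1.0, -3.9, 2.4]
gripper_width: 0.599
top
 rest [ -78.9 -167.7] [45.9 93.1] 44.27 97
scene
 line x -82.8 50
 line x 24.9 9
 rest [ -29.9 -174.6] [189.3  69.1] 0.03 624
 base edge y [np.float64(-117.4), np.float64(-119.5), np.float64(-121.4), np.float64(-120.5), np.float64(-123.2)]
wrist
 line x -85.2 528
 line x 24.6 485
 rest [ -30.6 -178.3] [189.1  72.9] 0.1 39656
 base edge y [np.float64(-123.8), np.float64(-123.8), np.float64(-124.0), np.float64(-124.0), np.float64(-126.3)]
18.35 [ 0.5659  0.073  -0.0059] [0.2 0.4 0.5]
```

Sliding friction reads about 4 N, and the alignment holds (-30.6 vs -30.3). The remaining gap is about 9 mm, so I'll creep in.

```bash
python3 -m jog '[{"gripper":0.4,"dx":0.0003,"dy":0.002,"dz":0.0,"rx":0.0,"ry":0.0,"rz":0.0},{"gripper":0.4,"dx":0.0006,"dy":0.0039,"dz":0.0,"rx":0.0,"ry":0.0,"rz":0.0},{"gripper":0.4,"dx":0.0008,"dy":0.0049,"dz":0.0,"rx":0.0,"ry":0.0,"rz":0.0},{"gripper":0.4,"dx":0.0009,"dy":0.0059,"dz":0.0,"rx":0.0,"ry":0.0,"rz":0.0}]'
python3 -m jog '[{"gripper":0.4,"dx":0.0002,"dy":0.001,"dz":0.0,"rx":0.0,"ry":0.0,"rz":0.0},{"gripper":0.4,"dx":0.0003,"dy":0.002,"dz":0.0,"rx":0.0,"ry":0.0,"rz":0.0}]'
```

```text
t: 18.75
eef_pos: [0.5666, 0.0781, -0.0059]
tool_rot: [-0.459, -0.537, -0.459, 0.538]
contact_force: [-0.7, -2.6, 0.4]
gripper_width: 0.598
t: 18.95
eef_pos: [0.567, 0.0802, -0.0058]
tool_rot: [-0.459, -0.538, -0.459, 0.538]
contact_force: [-0.8, -1.8, -0.8]
gripper_width: 0.597
```

```bash
python3 -m jog '[{"gripper":0.4,"dx":0.0002,"dy":0.001,"dz":0.0,"rx":0.0,"ry":0.0,"rz":0.0},{"gripper":0.4,"dx":0.0002,"dy":0.001,"dz":0.0,"rx":0.0,"ry":0.0,"rz":0.0},{"gripper":0.4,"dx":0.0002,"dy":0.001,"dz":0.0,"rx":0.0,"ry":0.0,"rz":0.0}]'; python3 -m jog '[{"gripper":0.4,"dx":0.0002,"dy":0.001,"dz":0.0,"rx":0.0,"ry":0.0,"rz":0.0},{"gripper":0.4,"dx":0.0002,"dy":0.001,"dz":0.0,"rx":0.0,"ry":0.0,"rz":0.0},{"gripper":0.4,"dx":0.0002,"dy":0.001,"dz":0.0,"rx":0.0,"ry":0.0,"rz":0.0}]'
```

```text
t: 19.25
eef_pos: [0.5671, 0.0811, -0.0058]
tool_rot: [-0.459, -0.538, -0.459, 0.538]
contact_force: [-0.8, -1.6, -0.2]
gripper_width: 0.601
t: 19.55
eef_pos: [0.5672, 0.0816, -0.0058]
tool_rot: [-0.459, -0.537, -0.459, 0.538]
contact_force: [-2.0, -3.6, -0.8]
gripper_width: 0.603
```

```bash
python3 -m jog '[{"gripper":0.4,"dx":0.0002,"dy":0.001,"dz":0.0,"rx":0.0,"ry":0.0,"rz":0.0},{"gripper":0.4,"dx":0.0002,"dy":0.001,"dz":0.0,"rx":0.0,"ry":0.0,"rz":0.0},{"gripper":0.4,"dx":0.0002,"dy":0.001,"dz":0.0,"rx":0.0,"ry":0.0,"rz":0.0}]'; python3 -m jog '[{"gripper":0.4,"dx":0.0002,"dy":0.001,"dz":0.0,"rx":0.0,"ry":0.0,"rz":0.0},{"gripper":0.4,"dx":0.0002,"dy":0.001,"dz":0.0,"rx":0.0,"ry":0.0,"rz":0.0},{"gripper":0.4,"dx":0.0002,"dy":0.001,"dz":0.0,"rx":0.0,"ry":0.0,"rz":0.0},{"gripper":0.4,"dx":0.0002,"dy":0.001,"dz":0.0,"rx":0.0,"ry":0.0,"rz":0.0}]'
python3 rel.py | tail -6
```

```text
t: 19.85
eef_pos: [0.5672, 0.0822, -0.0058]
tool_rot: [-0.459, -0.537, -0.459, 0.538]
contact_force: [-2.5, -5.2, 0.6]
gripper_width: 0.598
t: 20.25
eef_pos: [0.5673, 0.0827, -0.0058]
tool_rot: [-0.459, -0.537, -0.459, 0.538]
contact_force: [-2.6, -6.5, -0.7]
gripper_width: 0.601
wrist
 line x -85.1 767
 line x 24.6 677
 rest [ -30.3 -172.5] [110.2  65.1] 0.0 27981
 base edge y [np.float64(-137.6), np.float64(-137.6), np.float64(-137.8), np.float64(-137.6), np.float64(-137.9)]
20.4 [ 0.5673  0.0827 -0.0058] [-1.5 -5.3 -0.3]
```

```bash
python3 -m jog '[{"gripper":0.4,"dx":0.0002,"dy":0.001,"dz":0.0,"rx":0.0,"ry":0.0,"rz":0.0},{"gripper":0.4,"dx":0.0004,"dy":0.002,"dz":0.0,"rx":0.0,"ry":0.0,"rz":0.0},{"gripper":0.4,"dx":0.0004,"dy":0.002,"dz":0.0,"rx":0.0,"ry":0.0,"rz":0.0},{"gripper":0.4,"dx":0.0004,"dy":0.002,"dz":0.0,"rx":0.0,"ry":0.0,"rz":0.0},{"gripper":0.4,"dx":0.0004,"dy":0.002,"dz":0.0,"rx":0.0,"ry":0.0,"rz":0.0}]'
for i in 1 2; do python3 -m jog '[{"gripper":0.4,"dx":0.0,"dy":0.0,"dz":0.0,"rx":0.0,"ry":0.0,"rz":0.0},{"gripper":0.4,"dx":0.0,"dy":0.0,"dz":0.0,"rx":0.0,"ry":0.0,"rz":0.0},{"gripper":0.4,"dx":0.0,"dy":0.0,"dz":0.0,"rx":0.0,"ry":0.0,"rz":0.0},{"gripper":0.4,"dx":0.0,"dy":0.0,"dz":0.0,"rx":0.0,"ry":0.0,"rz":0.0},{"gripper":0.4,"dx":0.0,"dy":0.0,"dz":0.0,"rx":0.0,"ry":0.0,"rz":0.0}]'; done
```

```text
t: 20.9
eef_pos: [0.5674, 0.0836, -0.0058]
tool_rot: [-0.459, -0.537, -0.458, 0.539]
contact_force: [-2.9, -8.2, 0.6]
gripper_width: 0.6
t: 21.4
eef_pos: [0.5674, 0.0836, -0.0058]
tool_rot: [-0.459, -0.537, -0.458, 0.539]
contact_force: [-2.1, -8.6, 0.7]
gripper_width: 0.599
t: 21.9
eef_pos: [0.5674, 0.0835, -0.0058]
tool_rot: [-0.459, -0.537, -0.458, 0.539]
contact_force: [-2.9, -7.5, 1.1]
gripper_width: 0.602
```

Run:
```python
from h import *
a=np.radians(-9.05);ex=np.array([np.cos(a),np.sin(a)]);ey=np.array([-ex[1],ex[0]])
c=read_camera("wrist");P=pts(c);cv2.imwrite("pics/w7.png",c["pixels"])
L=np.stack([(P[...,:2]-[.628,.269])@ex,(P[...,:2]-[.628,.269])@ey,P[...,2]],-1)*1000
for u in (130,200,256,380):
    col=L[:,u];i=np.where((col[:,1]>-146)&(col[:,1]<-112))[0]
    print(u,[(int(v),*col[v].round(1).tolist(),int(c["pixels"][v,u].max())) for v in i])
for i in range(5): print(get_obs()["contact_force"].round(1))
```

```text
130 [(64, -72.7, -112.2, 36.5, 164), (65, -73.0, -112.4, 36.0, 167), (66, -73.3, -112.6, 35.1, 165), (67, -73.1, -113.0, 35.8, 168), (68, -73.2, -113.3, 35.7, 166), (69, -73.6, -113.5, 34.7, 166), (70, -73.4, -113.9, 35.2, 164), (71, -73.2, -114.2, 35.9, 167), (72, -73.0, -114.6, 36.6, 168), (73, -73.1, -114.9, 36.2, 167), (74, -73.5, -115.1, 35.5, 166), (75, -73.6, -115.4, 35.2, 167), (76, -73.6, -115.8, 35.4, 168), (77, -73.2, -116.1, 36.3, 166), (78, -73.6, -116.4, 35.5, 166), (79, -73.8, -116.7, 35.1, 165), (80, -73.5, -117.0, 36.0, 169), (81, -73.5, -117.4, 36.1, 169), (82, -74.1, -117.6, 34.6, 168), (83, -73.0, -118.1, 37.4, 170), (84, -73.7, -118.3, 35.7, 170), (85, -73.7, -118.6, 35.9, 170), (86, -73.9, -118.9, 35.5, 169), (87, -73.9, -119.2, 35.5, 170), (88, -74.1, -119.5, 35.2, 167), (89, -74.0, -119.9, 35.6, 169), (90, -74.2, -120.2, 35.2, 168), (91, -73.4, -120.5, 37.1, 168), (92, -74.3, -120.8, 35.2, 165), (93, -74.6, -121.1, 34.3, 161), (94, -74.6, -121.4, 34.5, 158), (95, -74.3, -121.8, 35.4, 155), (96, -74.1, -122.1, 35.8, 151), (97, -74.6, -122.4, 34.9, 147), (98, -7
[... 11063 characters left out ...]
, 12.4, -138.6, 33.3, 34), (145, 12.0, -138.8, 34.2, 36), (146, 12.5, -139.3, 33.0, 42), (147, 12.5, -139.6, 33.2, 41), (148, 12.8, -140.1, 32.4, 45), (149, 12.8, -140.5, 32.5, 45), (150, 12.6, -140.7, 33.2, 44), (151, 12.5, -141.0, 33.7, 45), (152, 12.9, -141.5, 32.8, 42), (153, 12.3, -141.6, 34.2, 44), (154, 13.2, -142.4, 32.0, 44), (155, 13.1, -142.7, 32.5, 38), (156, 13.2, -143.1, 32.3, 44), (157, 13.5, -143.6, 31.6, 43), (158, 13.7, -144.0, 31.3, 43), (159, 13.6, -144.3, 31.4, 43), (160, 13.3, -144.5, 32.5, 37), (161, 14.0, -145.2, 30.8, 42), (162, 13.9, -145.5, 31.0, 46), (163, 13.7, -145.8, 31.8, 44)]
[-2.5 -7.4  0.1]
[-2.5 -7.4  0.1]
[-2.5 -7.4  0.1]
[-2.5 -7.4  0.1]
[-2.5 -7.4  0.1]
```

View pics/w7.png

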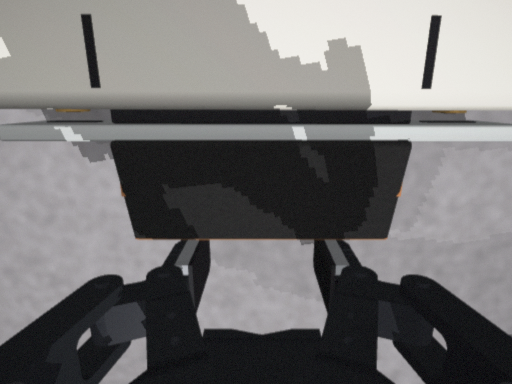

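The picture shows the block between the two end lines, the plate parallel to the base, and both fingers on the block's face. About 5.0 mm of the 8 mm strip is visible evenly along its length, so compression is about 3 mm ≈ 7.4 N, against about 8 N at the wrist. I'll add about 2 N.

```bash
python3 -m jog '[{"gripper":0.4,"dx":0.0001,"dy":0.0008,"dz":0.0,"rx":0.0,"ry":0.0,"rz":0.0},{"gripper":0.4,"dx":0.0003,"dy":0.0016,"dz":0.0,"rx":0.0,"ry":0.0,"rz":0.0},{"gripper":0.4,"dx":0.0003,"dy":0.0016,"dz":0.0,"rx":0.0,"ry":0.0,"rz":0.0},{"gripper":0.4,"dx":0.0003,"dy":0.0016,"dz":0.0,"rx":0.0,"ry":0.0,"rz":0.0},{"gripper":0.4,"dx":0.0003,"dy":0.0016,"dz":0.0,"rx":0.0,"ry":0.0,"rz":0.0}]'
cat > chk.py <<'E'
from h import *
a=np.radians(-9.05);ex=np.array([np.cos(a),np.sin(a)]);ey=np.array([-ex[1],ex[0]])
f=[]
for i in range(6):
    c=read_camera("wrist");f.append(get_obs()["contact_force"])
f=np.array(f);print("push",(-f[:,:2]@ey).round(1),"mean",(-f[:,:2]@ey).mean().round(2),"side",(f[:,:2]@ex).mean().round(2))
P=pts(c);g=c["pixels"].max(2)
L=np.stack([(P[...,:2]-[.628,.269])@ex,(P[...,:2]-[.628,.269])@ey,P[...,2]],-1)*1000
for u in (130,200,256,340,390):
    r=[v for v in range(100,135) if g[v,u]<60]
    print(u,"strip visible mm",round(L[r[0],u,1]-L[r[-1],u,1],2),r[0],r[-1])
b=[L[v][(g[v]<75)&(L[v,:,2]>26)&(L[v,:,2]<38)&(L[v,:,0]>-110)&(L[v,:,0]<50)][:,0] for v in (150,170,190)]
print("block ends",[(x.min().round(1),x.max().round(1)) for x in b])
for lo,hi in ((-100,-70),(10,40)):
    m=(g<110)&(L[...,0]>lo)&(L[...,0]<hi)&(L[...,1]>-118)&(L[...,1]<-100)&(abs(L[...,2]-36)<4)
    print("line",np.median(L[m][:,0]).round(1))
o=get_obs();print(o["t"],o["eef_pos"])
E
python3 chk.py
```

```text
t: 22.45
eef_pos: [0.5675, 0.0842, -0.0058]
tool_rot: [-0.459, -0.537, -0.458, 0.539]
contact_force: [-4.9, -10.3, 1.5]
gripper_width: 0.597
push [10.3  9.9 11.  10.2  9.5  9.1] mean 9.99 side -2.52
130 strip visible mm 4.27 111 123
200 strip visible mm 3.91 112 123
256 strip visible mm 3.98 112 123
340 strip visible mm 3.92 112 123
390 strip visible mm 3.56 113 123
block ends [(np.float64(-84.7), np.float64(23.6)), (np.float64(-84.4), np.float64(23.4)), (np.float64(-84.4), np.float64(23.1))]
line -85.2
line 24.6
22.75 [ 0.56749293  0.0841611  -0.00577358]
```

```bash
python3 -m jog '[{"gripper":0.4,"dx":0.0,"dy":0.0,"dz":0.0,"rx":0.0,"ry":0.0,"rz":0.0},{"gripper":0.4,"dx":0.0,"dy":0.0,"dz":0.0,"rx":0.0,"ry":0.0,"rz":0.0},{"gripper":0.4,"dx":0.0,"dy":0.0,"dz":0.0,"rx":0.0,"ry":0.0,"rz":0.0},{"gripper":0.4,"dx":0.0,"dy":0.0,"dz":0.0,"rx":0.0,"ry":0.0,"rz":0.0},{"gripper":0.4,"dx":0.0,"dy":0.0,"dz":0.0,"rx":0.0,"ry":0.0,"rz":0.0}]'
python3 chk.py | head -3; python3 -c "
from station import *
print(hand_in())"
```

```text
t: 23.25
eef_pos: [0.5675, 0.0842, -0.0058]
tool_rot: [-0.459, -0.537, -0.458, 0.539]
contact_force: [-4.1, -10.3, 1.6]
gripper_width: 0.598
push [11.3 11.  10.2 10.7 10.3 10.2] mean 10.61 side -2.43
130 strip visible mm 4.27 111 123
200 strip visible mm 3.86 112 123
the job is handed in; nothing more can be done
None
```

The hand rest is standing against the foam strip, plate towards the base, and I handed in at about 23.6 s with the arm still pushing.

- **Alignment:** the block's middle is within about 0.3 mm of the strip's middle. The plate was parallel to the base when checked at about 8 N. At the final push, the strip showed 3.6 to 4.3 mm along its length, within about 0.7 mm end to end.
- **Push:** the wrist reads a steady 10 to 11 N along the push direction. The strip looks compressed about 4 mm, which also means roughly 10 N. No reading came near 20 N.
- **Side force:** about 2.5 N sideways shows at the fingers. I left it, because the rest's position was unaffected.
- **Mishap on the way:** the first two grips slipped over the block's top and moved the rest a few millimetres on the bench. The fingertips stood about 15 mm above the reported tool point, so I went lower and it then held.
- **Not checked:** I did not re-measure the other things on the bench at the end. No move was planned near them and no unexpected contact force showed.

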